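Shut the terminal cover and run down its wing screw

TASK

Push the sliding cover of the grey terminal housing fully shut with a fingertip against its lip. Then turn the loose wing screw clockwise by pushing its wings round with the fingertips, stroke after stroke, until it is screwed fully down and turns no further. Leave the phones, tools and everything else lying about where they are.

Things in the scene. Friction and masses are not known exactly. Their poses are not given: they have to be found in the camera images.
- housing: grey terminal housing fixed to the desk, 180 (x) x 320 (y) x 60 mm high; origin at the centre of its underside, z up. An opening with terminal blocks in its top is closed by an aluminium sliding cover (-y part); the wing screw stands at (0, +75 mm) in this frame. Two guide strips beside the cover rise to 68 mm above the desk
- fence (a point): middle of the near face, at the top edge, of a plywood fence fixed on the housing behind the screw: 14 mm thick, 170 mm long (along y), its top 88 mm above the desk. This face is 46 mm from the screw's axis, on the housing's +x side (away from the robot); the other sides of the screw are open
- cover (a joint): sliding cover, m: 0 = fully shut against its stop, grows to 0.075 as it opens along the housing's -y; starts 45 to 70 mm open. About 1.5 N of friction, stays where left. A 4 mm plate, top face 64 mm above the desk, 112 mm wide, with a slotted tongue that goes round the screw's stud when shut
- cover_lip (a point): centre of the upright lip on the cover: 56 mm wide (along the housing's x), 5 mm thick (along y), from 64 to 88 mm above the desk; this point is at housing (0, -100 mm, 76 mm) when shut. The cover plate ends 20 mm beyond it on the -y side. Push its -y face toward the housing's +y to shut the cover
- screw (a joint): wing screw, rad: 0 = screwed fully down, hard stop; negative = loose (-6.28 is one turn). Grows clockwise seen from above. Starts one to two turns loose. Friction about 0.05 N m, stays where left, cannot come off, sinks 4 mm per turn. At value q the wing with wing_end points along the housing's +y turned by -q about z (counter-clockwise when q is negative); the other wing is opposite
- screw_hub (a point): on the axis of the black wing screw, at the top of its hub (radius 9 mm; a foot flange of radius 14 mm lies 16 mm and more below this point). Two upright wings, 8 mm thick, reach to 40 mm from the axis and stand from 15 mm below to 14 mm above this point, which is 89 mm above the desk when screwed down, 4 mm higher per turn loose
- wing_end (a point): outer end of one of the two wings, half-way up the wing, 40 mm from the axis; it goes round with the screw
- phone_a: cordless handset, black, 46 x 145 x 22 mm, lying on the desk in front of the housing (robot side); origin at its underside; a bystander
- phone_b: second cordless handset, same make and size, also in front of the housing; origin at its underside; a bystander
- pliers: pliers with red handles, 160 mm long, lying behind the housing; origin at its underside; a bystander
- carton: small cardboard box, 60 x 100 x 50 mm, behind the housing; origin at its underside; a bystander
- mug: blue mug, 90 mm tall, 76 mm wide, behind the housing; origin at its underside; a bystander
- screwdriver: screwdriver lying on the desk beyond the wing screw's end of the housing; origin at its underside; a bystander
- spacer: loose brass spacer, 22 mm diameter, 24 mm tall, standing on top of the housing about 80 mm from the wing screw, on the corner nearest the robot; origin at its underside; a bystander

How it is judged:
By the outcome, as a careful person would: the job done as asked, in the order asked, and still so for the second after the job is handed in, with the robot touching nothing.
It also fails if it takes over 64 s, if anything falls off the work surface, if the arm or the gripper's body presses on something with over 40 N, if the wrist force passes 120 N, or if a joint passes its speed limit or range.

ROBOT

A 7-joint arm with a two-finger parallel gripper is mounted at the origin on the work surface. World frame = base frame: x ahead of the robot, y to its left, z up, the work surface at z = 0. Lengths are in m, angles in rad, forces in N, time in s.
With the tool pointing down it reaches from about 0.425 to 0.875 m from the base axis. Payload 8.4 kg.
Tool frame: the origin (TCP) lies between the finger pads; the fingertips stand ahead of it and the grasp point (between the pads) lies 8 mm behind it (r.tip_reach is the z of the fingertips in the tool frame, in m); z points along the fingers, y is the line along which they close (so a half turn about z gives the same grasp; the last joint's range is limited). The gripper opens to 87 mm and grips with 3 to 60 N. Pads are 19 mm wide; open, the fingers measure 117 mm over their backs; the gripper's body (75 mm by 190 mm) begins 51 mm behind the grasp point.
Start: joints at [-1.445, 0.333, 0.04, 1.465, -0.013, 1.343, -0.059], TCP at [0.145, 0.634, 0.203] pointing down, gripper open.
Joint ranges: [-2.58, 2.58], [-0.38, 2.09], [-1.3, 1.39], [0.25, 2.4], [-1.5, 4.64], [0.08, 2.09], [-2.65, 2.65]. Speed limits (rad/s): [2.22, 2.22, 2.79, 2.79, 3.14, 3.14, 3.14].

INTERFACE

Orientations are given as a unit quaternion [w, x, y, z].
In Python, from bench import r gives the robot as it stands.
- The arm moves only by the tool arm_command, never from a script. Its argument "series" is a list of rows, each a list of 3 entries, a list of its own where there are three numbers: the finger opening in cm, from 0 to 8.7, then the shift along the tool's x, y, z in cm, then the turn, a rotation vector about the tool's x, y, z in degrees. In form: [[jaw, [dx, dy, dz], [rx, ry, rz]], ...]. A call has exactly 8 rows; each row is the pose to reach, as a shift and turn from the pose commanded when the call began, along the tool's axes at that moment; what a row does not reach only later rows make up. A row lasts 1/10 s, in which the tool goes at most 50 mm and 8.59 degrees, less where a joint would pass 70% of its speed; a pose out of reach is approached as far as the arm can. A call with a gripper value outside its range is refused whole. The fingers move at their own pace and stop on an object; the grip force is fixed at half the most. Time passes only in rows, so rows that repeat a pose let the fingers close, or fill a call up. It gives the time, the measured TCP pose, the force, the opening and the grip force at its end, in the units of the state.
- r.get_obs(): the state, without advancing time (a new reading comes with each control period).
- r.snapshot(name): name is "side" or "top" or "wrist"; returns a dict with "img" (384x512x3 uint8, red, green, blue), "mtx" (3x3 intrinsics, pixels), "distortion" ([k1, k2, p1, p2, k3] as OpenCV has them; the pictures are not rectified), "R" (3x3) and "t" (3): a world point X has camera coordinates R X + t. Camera axes: x right, y down, z forward; pixel columns grow to the right and rows downward; lengths in m; the calibration is good to about 2 mm. A picture is of the moment at which its call begins. There is no depth.
- r.job_done(): hands the job in; it is judged then, once.
The state is a dict: "clock": time; "joint_pos": joint angles; "joint_vel": joint speeds; "joint_efforts": joint torques, N m; "position": TCP position; "eef_rot": TCP orientation; "force": force on the tool from outside, world axes, zero at the start; "ft_torque": the same for the moment, N m; "gripper_width": opening from 0.0 (shut) to 1.0 (fully open); "finger_force": force on a finger pad.
Only numpy, scipy, OpenCV 4.12 (cv2) and the standard library are available. Lean on these libraries where they do the work, as an engineer would, in place of code of your own. Each camera call takes 0.05 s, during which the arm holds its last target. There are 200 camera calls.

## Working session

There is one attempt and no reset: what is moved stays moved. The work goes in short steps, Python scripts to look and compute and a tool call to move; the robot and the scene stay as the last step left them, time stands still between calls to the robot, and variables do not carry over. Pictures are saved under pics/ and viewed, at most 10 in all, crops included, and the job is handed in when it is done.

Besides the shell and the picture viewer there is one more tool, called after ">>>" as a command line: name --argument value ..., lists and objects as JSON in quotes. arm_command: Moves the arm, as the interface text tells. Its arguments: {"type":"object","properties":{"series":{"type":"array","items":{"type":"array"}}},"required":["series"]}

```bash
ls; mkdir -p pics; python3 - <<'E'
from bench import r
import cv2
print(r.get_obs(), r.tip_reach)
for n in("top","side"):
    s=r.snapshot(n); cv2.imwrite(f"pics/{n}0.png",cv2.resize(s["img"][:,:,::-1],(800,600),interpolation=cv2.INTER_CUBIC)); print(n,s["mtx"],s["distortion"],s["R"],s["t"])
E
```

```text
pics
{'clock': 0.0, 'joint_pos': array([-1.44519965,  0.33389671,  0.03988366,  1.46626031, -0.01339852,
        1.34335261, -0.05852119]), 'joint_vel': array([-4.00967864e-04,  9.07962480e-04,  2.42148963e-04,  5.93269778e-05,
       -9.25915877e-04,  1.15267097e-03, -4.65924272e-04]), 'joint_efforts': array([-2.33899027e-04, -6.56353498e+01,  1.33522455e+00, -4.03805637e+01,
       -5.98007510e-02,  4.46962542e-02,  1.27714229e-04]), 'position': array([0.14481349, 0.63313306, 0.20187401]), 'eef_rot': array([-3.47667668e-05,  1.12185264e-01,  9.93686965e-01, -8.24731825e-04]), 'force': array([0.90194721, 0.07291001, 0.46210491]), 'ft_torque': array([-0.00296161,  0.0198591 , -0.03104152]), 'finger_force': 0.0, 'gripper_width': 0.9991063970049797} 0.011
top [[402.43634407   0.         259.03938462]
 [  0.         402.43634407 193.54089777]
 [  0.           0.           1.        ]] [0.01866531 0.         0.         0.         0.        ] [[ 9.32067894e-04 -9.99998493e-01 -1.46489431e-03]
 [-9.97320593e-01 -8.22414368e-04 -7.31502438e-02]
 [ 7.31489288e-02  1.52915026e-03 -9.97319856e-01]] [0.05511919 0.56661892 0.87575165]
side [[402.65362745   0.         251.53217002]
 [  0.         402.65362745 189.89848414]
 [  0.           0.           1.        ]] [-0.00324272  0.          0.          0.          0.        ] [[ 0.96561786 -0.25990048 -0.00582128]
 [-0.14353941 -0.5143602  -0.84547621]
 [ 0.21674544  0.81724251 -0.53398135]] [-0.53157375  0.18908692  0.72228682]
```

View pics/top0.png

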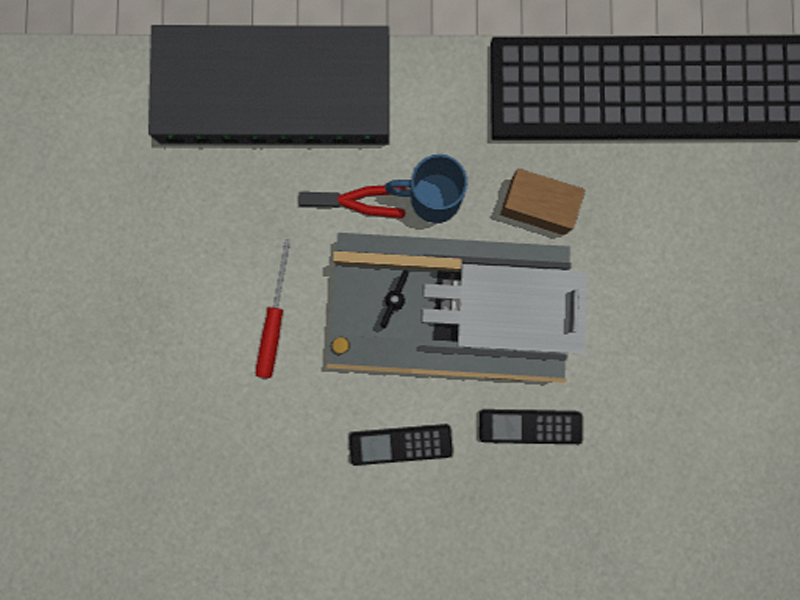

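View pics/side0.png

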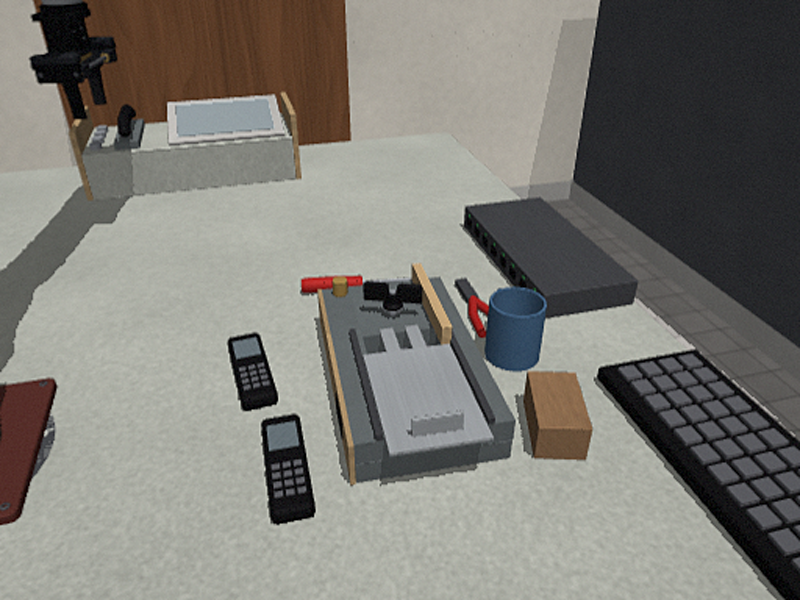

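```bash
cat > h.py <<'E'
from bench import r
import cv2, numpy as np
def crop(n,x0,y0,w,h,k,f):
    s=r.snapshot(n); cv2.imwrite(f,cv2.resize(s["img"][y0:y0+h,x0:x0+w,::-1],None,fx=k,fy=k,interpolation=cv2.INTER_CUBIC)); return s
def ray(s,u,v,z):
    p=cv2.undistortPoints(np.array([[[u,v]]],float),s["mtx"],s["distortion"])[0,0]
    d=s["R"].T@np.array([p[0],p[1],1]); c=-s["R"].T@s["t"]
    return c+d*(z-c[2])/d[2]
def proj(s,X):
    return cv2.projectPoints(np.array(X,float).reshape(-1,3),cv2.Rodrigues(s["R"])[0],s["t"],s["mtx"],s["distortion"])[0][:,0]
E
python3 - <<'E'
from h import *
crop("top",200,140,190,112,4.2,"pics/top1.png")
crop("side",195,160,140,150,4,"pics/side1.png")
E
```

```text
(no output)
```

View pics/top1.png

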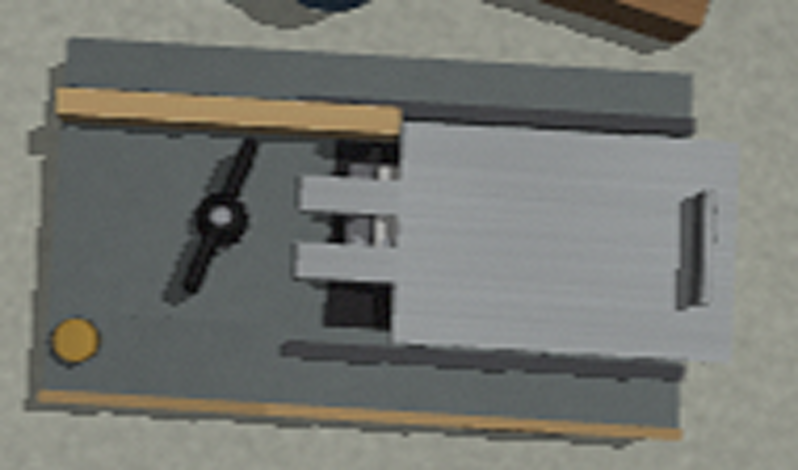

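View pics/side1.png

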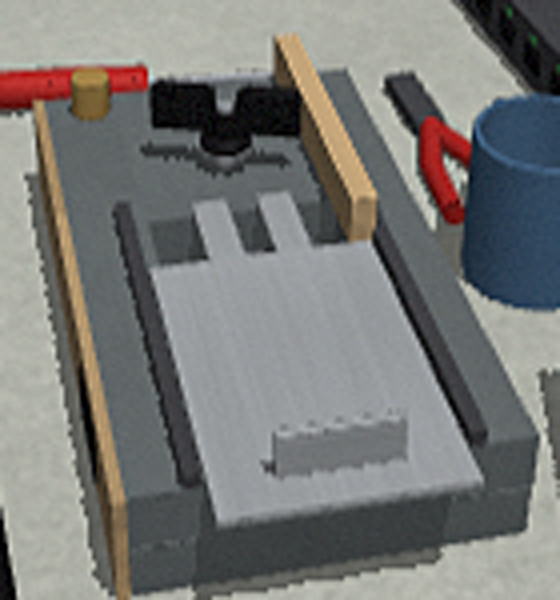

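```bash
cat >> h.py <<'E'
E
python3 - <<'E'
from h import *
from scipy.optimize import least_squares
s=r.snapshot("top"); S=r.snapshot("side")
t=lambda u,v,z:ray(s,200+u/4.2,140+v/4.2,z)
q=lambda u,v,z:ray(S,195+u/4,160+v/4,z)
np.set_printoptions(precision=4,suppress=True)
C=np.array([t(68,39,.06),t(692,75,.06),t(682,436,.06),t(33,398,.06)]); print(C)
loc=np.array([[.09,.16],[.09,-.16],[-.09,-.16],[-.09,.16]])
def f(p):
    c,sn=np.cos(p[2]),np.sin(p[2]); return ((loc@np.array([[c,sn],[-sn,c]])+p[:2])-C[:,:2]).ravel()
o=least_squares(f,[.65,0,0]); print(o.x,o.fun)
print("dist",np.linalg.norm(C[0]-C[1]),np.linalg.norm(C[0]-C[3]))
for z in(.093,.095,.097): print("hub",t(221,215,z),q(226,125,z))
print("wings",t(250,145,.102),t(193,288,.102))
print("lip",t(712,192,.088),t(705,305,.088),"side",q(274,428,.088),q(405,412,.088))
print("side housing", q(128,500,.06),q(537,436,.06), q(345,70,.06))
print("fence",t(400,135,.088),t(56,113,.088))
print("plateend",t(740,150,.064),t(728,360,.064), q(218,524,.064),q(482,487,.064))
print("spacer",t(75,341,.084))
E
```

```text
[[ 0.6589  0.1476  0.06  ]
 [ 0.6405 -0.1706  0.06  ]
 [ 0.4577 -0.1623  0.06  ]
 [ 0.4762  0.1637  0.06  ]]
[ 0.5583 -0.0054 -0.0596] [-0.0012  0.0013 -0.0018  0.0002  0.0013  0.0025  0.0018 -0.004 ]
dist 0.3187998152353104 0.18333483583711768
hub [0.5661 0.0687 0.093 ] [0.5649 0.0516 0.093 ]
hub [0.5659 0.0686 0.095 ] [0.5641 0.0486 0.095 ]
hub [0.5658 0.0686 0.097 ] [0.5633 0.0456 0.097 ]
wings [0.5994 0.0545 0.102 ] [0.5302 0.0819 0.102 ]
lip [ 0.578 -0.172  0.088] [ 0.5226 -0.1675  0.088 ] side [ 0.5262 -0.167   0.088 ] [ 0.5806 -0.1722  0.088 ]
side housing [ 0.4655 -0.1631  0.06  ] [ 0.6419 -0.173   0.06  ] [0.6614 0.1412 0.06  ]
fence [ 0.6061 -0.0193  0.088 ] [0.6168 0.1502 0.088 ]
plateend [ 0.6015 -0.1931  0.064 ] [ 0.4957 -0.1849  0.064 ] [ 0.4966 -0.1892  0.064 ] [ 0.6057 -0.1982  0.064 ]
spacer [0.5048 0.1403 0.084 ]
```

```bash
cat >> h.py <<'E'
from scipy.spatial.transform import Rotation as Ro
np.set_printoptions(precision=3,suppress=True)
def plan(*targets):
    """each (x,y,z,world angle of tool y in deg): shift cm, rotvec deg from the present pose"""
    o=r.get_obs(); q=o["eef_rot"]; A=Ro.from_quat([*q[1:],q[0]])
    ty=A.as_matrix()[:,1]; print("t",o["clock"],"pos",o["position"],"tooly",np.degrees(np.arctan2(ty[1],ty[0])),"F",o["force"],"T",o["ft_torque"],"q",o["joint_pos"],"w",o["gripper_width"])
    for x,y,z,a in targets:
        a=np.radians(a); Y=np.array([np.cos(a),np.sin(a),0]); Z=np.array([0,0,-1.]); B=Ro.from_matrix(np.array([np.cross(Y,Z),Y,Z]).T)
        print(A.inv().apply(np.array([x,y,z])-o["position"])*100,(A.inv()*B).as_rotvec(degrees=True))
E
python3 -c "
from h import *
plan((.45,.4,.2,86.5),(.548,-.204,.2,86.5),(.548,-.204,.085,86.5))"
```

```text
t 0.3 pos [0.145 0.633 0.202] tooly 77.1186863766934 F [-1.323 -0.182  0.074] T [-0.038  0.023  0.014] q [-1.445  0.333  0.04   1.466 -0.013  1.343 -0.058] w 1.003931710306528
[-34.949 -15.959   0.256] [-0.03   0.001 -9.381]
[-57.967 -72.655   0.286] [-0.03   0.001 -9.381]
[-57.967 -72.649  11.786] [-0.03   0.001 -9.381]
```

>>> arm_command --series '[[0,[-5,-2.3,0],[0,0,-3]],[0,[-10,-4.6,0],[0,0,-6]],[0,[-15,-6.9,0],[0,0,-9.4]],[0,[-20,-9.2,0],[0,0,-9.4]],[0,[-25,-11.4,0],[0,0,-9.4]],[0,[-30,-13.7,0],[0,0,-9.4]],[0,[-35,-16,0.2],[0,0,-9.4]],[0,[-35,-16,0.2],[0,0,-9.4]]]'

```text
clock: 1.1
position: [0.4534, 0.3964, 0.201]
eef_rot: [0.001, 0.032, 0.999, -0.0]
force: [1.3, 0.6, -1.2]
gripper_width: 0.357
finger_force: 0.0
```

```bash
python3 -c "
from h import *
plan((.548,-.204,.2,86.5),(.548,-.204,.085,86.5))"
```

```text
t 1.1 pos [0.453 0.396 0.201] tooly 86.33084673929088 F [ 1.324  0.568 -1.212] T [-0.012 -0.066  0.023] q [-0.987  0.237  0.231  1.6   -0.055  1.311  0.759] w 0.3571391239979761
[-13.281 -59.316   0.136] [-0.023  0.064 -0.169]
[-13.268 -59.311  11.636] [-0.023  0.064 -0.169]
```

>>> arm_command --series '[[0,[-1,-5,0],[0,0,0]],[0,[-2.2,-9.8,0],[0,0,0]],[0,[-3.3,-14.6,0],[0,0,0]],[0,[-4.4,-19.4,0],[0,0,0]],[0,[-5.5,-24.2,0],[0,0,0]],[0,[-6.6,-29,0],[0,0,0]],[0,[-7.7,-33.8,0],[0,0,0]],[0,[-8.8,-38.6,0],[0,0,0]]]'

```text
clock: 1.9
position: [0.5148, 0.007, 0.2011]
eef_rot: [0.0, 0.03, 1.0, 0.0]
force: [0.9, 0.1, -0.2]
gripper_width: 0.002
finger_force: 0.0
```

```bash
python3 -c "
from h import *
plan((.548,-.204,.12,86.5),(.548,-.204,.085,86.5))"
```

```text
t 1.9 pos [0.515 0.007 0.201] tooly 86.52986542013444 F [ 0.942  0.096 -0.154] T [-0.05  -0.09  -0.016] q [-0.601  0.047  0.523  1.815 -0.025  1.285  1.439] w 0.0021792566220385917
[ -4.587 -20.87    8.099] [0.034 0.039 0.03 ]
[ -4.584 -20.872  11.599] [0.034 0.039 0.03 ]
```

>>> arm_command --series '[[0,[-1.1,-4.8,0],[0,0,0]],[0,[-2.2,-9.6,0],[0,0,0]],[0,[-3.3,-14.4,0],[0,0,0]],[0,[-4.4,-19.2,0],[0,0,0]],[0,[-4.6,-20.9,3],[0,0,0]],[0,[-4.6,-20.9,6],[0,0,0]],[0,[-4.6,-20.9,9],[0,0,0]],[0,[-4.6,-20.9,9.6],[0,0,0]]]'

```text
clock: 2.7
position: [0.546, -0.2018, 0.1016]
eef_rot: [-0.003, 0.031, 1.0, 0.0]
force: [-0.8, -0.4, -0.6]
gripper_width: 0.005
finger_force: 0.0
```

```bash
python3 - <<'E'
from h import *
plan((.548,-.204,.086,86.5),(.553,-.123,.086,86.5))
crop("side",195,160,140,150,4,"pics/side2.png")
E
```

```text
t 2.7 pos [ 0.546 -0.202  0.102] tooly 86.50332644578114 F [-0.81  -0.416 -0.624] T [0.071 0.042 0.046] q [-0.284  0.32   0.677  1.782 -0.219  1.121  1.975] w 0.005052131862684419
[-0.224 -0.208  1.561] [ 0.028 -0.29   0.003]
[-0.229  7.907  1.565] [ 0.028 -0.29   0.003]
```

View pics/side2.png

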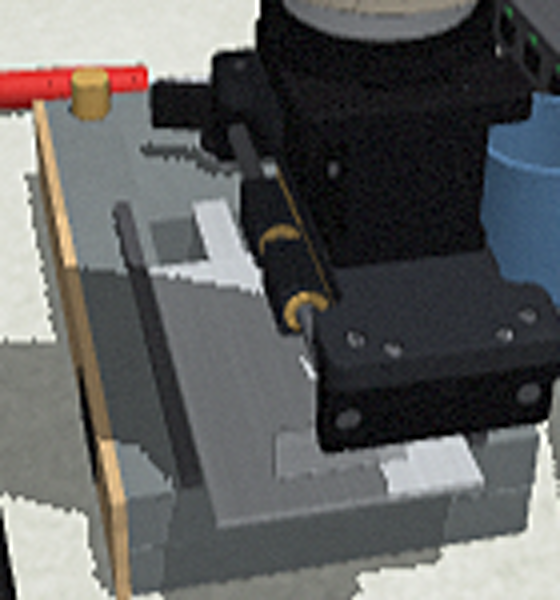

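>>> arm_command --series '[[0,[-0.2,-0.2,1.5],[0,0,0]],[0,[-0.2,-0.2,1.5],[0,0,0]],[0,[-0.2,0.4,1.5],[0,0,0]],[0,[-0.2,1,1.5],[0,0,0]],[0,[-0.2,1.6,1.5],[0,0,0]],[0,[-0.2,2.2,1.5],[0,0,0]],[0,[-0.2,2.8,1.5],[0,0,0]],[0,[-0.2,3.4,1.5],[0,0,0]]]'

```text
clock: 3.55
position: [0.5522, -0.1679, 0.0899]
eef_rot: [0.0, 0.03, 1.0, 0.0]
force: [-0.6, -0.6, -0.8]
gripper_width: 0.007
finger_force: 0.0
```

```bash
python3 - <<'E'
from h import *
plan((.553,-.123,.086,86.5))
crop("top",200,140,190,112,4.2,"pics/top2.png")
E
```

```text
t 3.55 pos [ 0.552 -0.168  0.09 ] tooly 86.5357812261302 F [-0.649 -0.566 -0.757] T [0.021 0.036 0.035] q [-0.335  0.316  0.662  1.81  -0.217  1.089  1.915] w 0.007341429239991257
[0.191 4.485 0.389] [0.005 0.008 0.036]
```

View pics/top2.png

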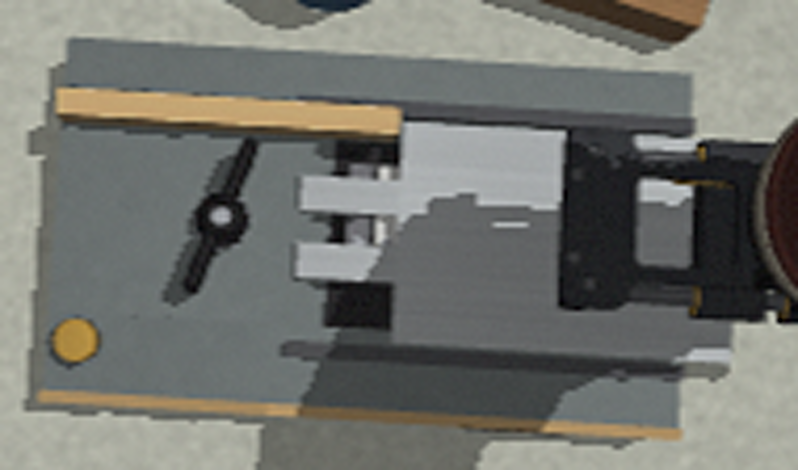

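```bash
python3 - <<'E'
from h import *
S=r.snapshot("side");W=r.snapshot("wrist");T=r.snapshot("top")
o=r.get_obs();print(o["position"],o["force"])
X=[[.552,-.168,.079],[.551,-.170,.088],[.551,-.17,.064],[.523,-.168,.088],[.578,-.172,.088]]
print((proj(S,X)-[195,160])*4);print(proj(W,X));print((proj(T,X)-[200,140])*4.2)
cv2.imwrite("pics/w0.png",np.hstack([cv2.resize(W["img"],(400,300)),cv2.resize(S["img"][160:310,195:395],(400,300))])[:,:,::-1])
E
```

```text
[ 0.552 -0.169  0.09 ] [-0.271 -0.348 -0.372]
[[334.673 434.339]
 [334.553 421.73 ]
 [332.807 464.8  ]
 [267.159 431.181]
 [398.739 412.848]]
[[251.709 225.666]
 [248.576 229.141]
 [248.899 217.474]
 [248.956 187.355]
 [248.138 266.445]]
[[699.892 246.015]
 [708.916 246.944]
 [696.002 249.809]
 [705.915 304.219]
 [711.961 191.982]]
```

View pics/w0.png

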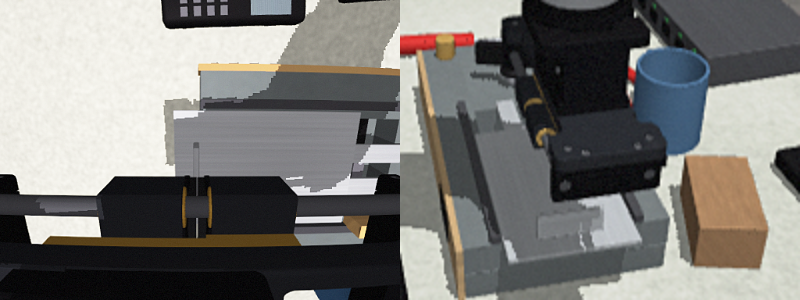

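```bash
python3 - <<'E'
from h import *
crop("wrist",110,160,290,160,2.7,"pics/w1.png")
E
```

```text
(no output)
```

View pics/w1.png

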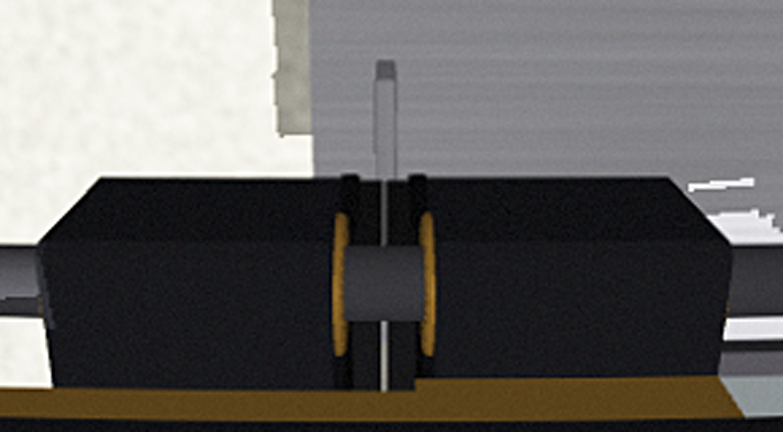

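>>> arm_command --series '[[0,[0,0,0.05],[0,0,0]],[0,[0,0,0.1],[0,0,0]],[0,[0,0,0.15],[0,0,0]],[0,[0,0,0.2],[0,0,0]],[0,[0,0,0.2],[0,0,0]],[0,[0,0,0.2],[0,0,0]],[0,[0,0,0.2],[0,0,0]],[0,[0,0,0.2],[0,0,0]]]'

```text
clock: 4.6
position: [0.5521, -0.1686, 0.0878]
eef_rot: [0.0, 0.03, 1.0, -0.0]
force: [-0.6, -0.7, 0.6]
gripper_width: 0.002
finger_force: 0.0
```

```bash
python3 - <<'E'
from h import *
W=r.snapshot("wrist");o=r.get_obs();p=o["position"];q=o["eef_rot"];A=Ro.from_quat([*q[1:],q[0]])
c=-W["R"].T@W["t"]; print("cam in tool",A.inv().apply(c-p),"axes",A.inv().as_matrix()@W["R"].T)
for z in(.011,-.008,-.03,-.059):
    P=np.array([[x,y,z] for x in(-.0095,.0095) for y in(-.015,.015)])
    print(z,((proj(W,A.apply(P)+p)-[110,160])*2.7).round().tolist())
E
```

```text
cam in tool [ 0.071 -0.001 -0.182] axes [[-0.001 -0.967 -0.255]
 [ 1.    -0.001 -0.   ]
 [-0.    -0.255  0.967]]
0.011 [[327.0, 213.0], [444.0, 213.0], [326.0, 142.0], [445.0, 142.0]]
-0.008 [[322.0, 244.0], [449.0, 244.0], [320.0, 168.0], [451.0, 168.0]]
-0.03 [[314.0, 289.0], [458.0, 289.0], [312.0, 204.0], [460.0, 204.0]]
-0.059 [[301.0, 368.0], [473.0, 368.0], [297.0, 269.0], [476.0, 269.0]]
```

>>> arm_command --series '[[0,[0,0,0.05],[0,0,0]],[0,[0,0,0.1],[0,0,0]],[0,[0,0,0.15],[0,0,0]],[0,[0,0,0.2],[0,0,0]],[0,[0,0,0.25],[0,0,0]],[0,[0,0,0.3],[0,0,0]],[0,[0,0,0.35],[0,0,0]],[0,[0,0,0.35],[0,0,0]]]'

```text
clock: 5.45
position: [0.552, -0.1686, 0.0842]
eef_rot: [-0.0, 0.03, 1.0, -0.0]
force: [-0.1, 0.1, -0.3]
gripper_width: 0.008
finger_force: 0.0
```

```bash
python3 -c "
from h import *
plan((.548,-.215,.1,86.5))"
```

```text
t 5.45 pos [ 0.552 -0.169  0.084] tooly 86.51957978218303 F [-0.072  0.057 -0.268] T [ 0.054 -0.006  0.016] q [-0.331  0.323  0.66   1.815 -0.222  1.079  1.92 ] w 0.007640039812125069
[ 0.122 -4.657 -1.581] [-0.002 -0.008  0.02 ]
```

>>> arm_command --series '[[0,[0,0,0.05],[0,0,0]],[0,[0,0,0.1],[0,0,0]],[0,[0,0,0.15],[0,0,0]],[0,[0,0,0.2],[0,0,0]],[0,[0,0,0.25],[0,0,0]],[0,[0,0,0.3],[0,0,0]],[0,[0,0,0.35],[0,0,0]],[0,[0,0,0.35],[0,0,0]]]'

```text
clock: 6.25
position: [0.552, -0.1686, 0.0807]
eef_rot: [-0.0, 0.03, 1.0, -0.0]
force: [0.1, -0.0, -1.2]
gripper_width: 0.003
finger_force: 0.0
```

>>> arm_command --series '[[0,[0,0,0.05],[0,0,0]],[0,[0,0,0.1],[0,0,0]],[0,[0,0,0.15],[0,0,0]],[0,[0,0,0.2],[0,0,0]],[0,[0,0,0.25],[0,0,0]],[0,[0,0,0.3],[0,0,0]],[0,[0,0,0.35],[0,0,0]],[0,[0,0,0.35],[0,0,0]]]'

```text
clock: 7.05
position: [0.552, -0.1686, 0.0772]
eef_rot: [-0.0, 0.03, 1.0, -0.0]
force: [0.2, -0.1, 1.3]
gripper_width: 0.007
finger_force: 0.0
```

```bash
python3 - <<'E'
from h import *
plan()
crop("wrist",110,160,290,160,2.7,"pics/w2.png")
a=cv2.imread("pics/w1.png").astype(int);b=cv2.imread("pics/w2.png").astype(int)
# lip strip column profile: left edge of plate & lip ends
for v in(90,120,150,170,185,200,230):
    print(v,b[v,340:440:5].mean(1).round().astype(int).tolist())
E
```

```text
t 7.05 pos [ 0.552 -0.169  0.077] tooly 86.5175120567798 F [ 0.245 -0.11   1.263] T [-0.009 -0.002 -0.007] q [-0.328  0.331  0.657  1.821 -0.229  1.066  1.925] w 0.0065048382810576864
90 [138, 138, 137, 138, 140, 135, 144, 108, 84, 86, 86, 74, 142, 139, 140, 139, 140, 139, 140, 139]
120 [141, 142, 137, 139, 141, 139, 143, 121, 132, 134, 135, 122, 140, 142, 138, 140, 143, 137, 136, 138]
150 [137, 138, 138, 135, 139, 138, 141, 118, 132, 130, 132, 119, 139, 136, 136, 138, 137, 139, 139, 138]
170 [148, 156, 161, 158, 145, 141, 147, 115, 130, 130, 133, 115, 144, 143, 151, 157, 159, 153, 138, 143]
185 [13, 12, 13, 5, 12, 14, 2, 7, 22, 63, 4, 9, 1, 8, 13, 4, 12, 6, 18, 15]
200 [11, 7, 6, 5, 14, 17, 14, 13, 29, 69, 8, 9, 12, 14, 10, 11, 8, 5, 17, 14]
230 [79, 54, 10, 13, 14, 14, 14, 15, 27, 67, 10, 9, 16, 16, 16, 7, 38, 71, 82, 17]
```

```bash
python3 - <<'E'
from h import *
S=r.snapshot("side")
ty=np.array([.223,.975,0])
for z in(.182,.192,.202,.212,.222):
    print(z,(proj(S,[np.array([.145,.633,z])+k*ty for k in(-.051,.051)])*1.5625).round(1).tolist())
im=cv2.imread("pics/side0.png").mean(2)
for x in (72,76,80,84,96,100): print(x,im[80:130:2,x].round().astype(int).tolist())
E
```

```text
0.182 [[84.4, 138.9], [104.3, 121.9]]
0.192 [[82.9, 133.4], [103.0, 116.8]]
0.202 [[81.4, 127.9], [101.6, 111.6]]
0.212 [[79.9, 122.3], [100.3, 106.3]]
0.222 [[78.4, 116.7], [99.0, 101.0]]
72 [10, 11, 9, 0, 19, 8, 14, 6, 11, 13, 12, 0, 3, 8, 9, 17, 18, 42, 43, 52, 52, 55, 97, 86, 70]
76 [0, 7, 4, 2, 8, 6, 8, 10, 12, 3, 16, 5, 7, 8, 4, 9, 7, 10, 0, 34, 142, 152, 150, 94, 60]
80 [7, 23, 68, 73, 60, 67, 40, 25, 0, 8, 2, 13, 7, 5, 3, 10, 12, 15, 2, 28, 113, 80, 58, 56, 61]
84 [48, 59, 66, 62, 63, 59, 61, 64, 65, 69, 72, 76, 62, 73, 70, 29, 12, 1, 2, 15, 55, 62, 57, 63, 57]
96 [20, 23, 12, 17, 22, 21, 18, 25, 17, 21, 20, 16, 27, 60, 66, 62, 62, 63, 58, 61, 60, 61, 54, 87, 140]
100 [2, 3, 5, 2, 16, 16, 23, 20, 19, 19, 23, 20, 36, 64, 63, 71, 66, 67, 67, 67, 65, 58, 72, 138, 115]
```

>>> arm_command --series '[[0,[0,0,0.05],[0,0,0]],[0,[0,0,0.1],[0,0,0]],[0,[0,0,0.15],[0,0,0]],[0,[0,0,0.2],[0,0,0]],[0,[0,0,0.25],[0,0,0]],[0,[0,0,0.3],[0,0,0]],[0,[0,0,0.35],[0,0,0]],[0,[0,0,0.4],[0,0,0]]]'

```text
clock: 7.95
position: [0.5521, -0.1686, 0.0732]
eef_rot: [-0.0, 0.03, 1.0, -0.0]
force: [0.2, 0.6, -0.3]
gripper_width: 0.009
finger_force: 0.0
```

>>> arm_command --series '[[0,[0,0,0.05],[0,0,0]],[0,[0,0,0.1],[0,0,0]],[0,[0,0,0.15],[0,0,0]],[0,[0,0,0.2],[0,0,0]],[0,[0,0,0.25],[0,0,0]],[0,[0,0,0.3],[0,0,0]],[0,[0,0,0.3],[0,0,0]],[0,[0,0,0.3],[0,0,0]]]'

```text
clock: 8.75
position: [0.5521, -0.1686, 0.0703]
eef_rot: [-0.0, 0.03, 1.0, -0.0]
force: [0.1, -0.6, -1.2]
gripper_width: 0.004
finger_force: 0.0
```

>>> arm_command --series '[[0,[0,0,0.05],[0,0,0]],[0,[0,0,0.1],[0,0,0]],[0,[0,0,0.15],[0,0,0]],[0,[0,0,0.2],[0,0,0]],[0,[0,0,0.25],[0,0,0]],[0,[0,0,0.3],[0,0,0]],[0,[0,0,0.3],[0,0,0]],[0,[0,0,0.3],[0,0,0]]]'

```text
clock: 9.55
position: [0.5522, -0.1687, 0.0685]
eef_rot: [0.0, 0.03, 1.0, 0.0]
force: [-5.7, 1.7, 14.8]
gripper_width: 0.007
finger_force: 7.0
```

```bash
python3 - <<'E'
from h import *
plan()
crop("wrist",110,160,290,160,2.7,"pics/w3.png")
E
```

```text
t 9.55 pos [ 0.552 -0.169  0.069] tooly 86.5045624173141 F [-5.717  1.73  14.822] T [0.444 1.264 0.032] q [-0.323  0.342  0.653  1.829 -0.238  1.049  1.932] w 0.0068081090820734805
```

View pics/w3.png

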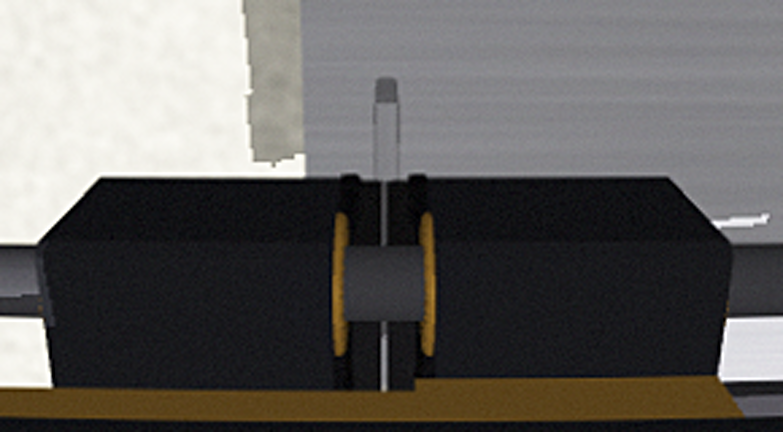

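>>> arm_command --series '[[0,[0,0,-1],[0,0,0]],[0,[0,0,-2],[0,0,0]],[0,[0.1,-2,-2],[0,0,0]],[0,[0.2,-4,-2],[0,0,0]],[0,[0.2,-4,-2],[0,0,0]],[0,[0.2,-4,0],[0,0,0]],[0,[0.2,-4,1.2],[0,0,0]],[0,[0.2,-4,1.2],[0,0,0]]]'

```text
clock: 10.4
position: [0.5466, -0.2072, 0.0536]
eef_rot: [-0.002, 0.03, 1.0, 0.0]
force: [-0.7, 0.1, 0.1]
gripper_width: 0.006
finger_force: 0.0
```

```bash
python3 - <<'E'
from h import *
plan((.553,-.123,.055,86.5))
E
```

```text
t 10.4 pos [ 0.547 -0.207  0.054] tooly 86.56204501630143 F [-0.662  0.136  0.052] T [0.039 0.019 0.017] q [-0.252  0.381  0.657  1.821 -0.267  1.033  2.021] w 0.006108423859009272
[-0.132  8.448 -0.131] [ 0.031 -0.179  0.062]
```

>>> arm_command --series '[[0,[0,0.8,0],[0,0,0]],[0,[0,1.6,0],[0,0,0]],[0,[0,2.4,0],[0,0,0]],[0,[-0.1,3.2,0],[0,0,0]],[0,[-0.1,4,0],[0,0,0]],[0,[-0.1,4.8,0],[0,0,0]],[0,[-0.1,5.6,0],[0,0,0]],[0,[-0.1,6.4,0],[0,0,0]]]'

```text
clock: 11.2
position: [0.5528, -0.144, 0.0554]
eef_rot: [0.0, 0.03, 1.0, -0.0]
force: [0.8, -1.4, 1.4]
gripper_width: 0.003
finger_force: 0.9
```

```bash
python3 - <<'E'
from h import *
plan((.553,-.118,.055,86.5))
E
```

```text
t 11.2 pos [ 0.553 -0.144  0.055] tooly 86.51522401731975 F [ 0.836 -1.446  1.437] T [-0.406 -0.093 -0.024] q [-0.361  0.345  0.644  1.855 -0.24   1.02   1.892] w 0.0028187862251162293
[0.136 2.599 0.039] [-0.008  0.024  0.015]
```

Contact with the lip now (Fy −1.4 N). Continue slowly to the stop.

>>> arm_command --series '[[0,[0,0.4,0],[0,0,0]],[0,[0,0.8,0],[0,0,0]],[0,[0,1.2,0],[0,0,0]],[0,[0,1.5,0],[0,0,0]],[0,[0,1.8,0],[0,0,0]],[0,[0,2.1,0],[0,0,0]],[0,[0,2.3,0],[0,0,0]],[0,[0,2.5,0],[0,0,0]]]'

```text
clock: 12.0
position: [0.5541, -0.1195, 0.0553]
eef_rot: [-0.0, 0.03, 1.0, -0.0]
force: [1.3, -1.4, 0.1]
gripper_width: 0.006
finger_force: 0.8
```

>>> arm_command --series '[[0,[0,0.15,0],[0,0,0]],[0,[0,0.3,0],[0,0,0]],[0,[0,0.45,0],[0,0,0]],[0,[0,0.55,0],[0,0,0]],[0,[0,0.65,0],[0,0,0]],[0,[0,0.7,0],[0,0,0]],[0,[0,0.75,0],[0,0,0]],[0,[0,0.8,0],[0,0,0]]]'

```text
clock: 12.8
position: [0.5543, -0.1159, 0.0554]
eef_rot: [0.0, 0.032, 0.999, -0.002]
force: [2.2, -14.8, -2.8]
gripper_width: 0.004
finger_force: 7.4
```

>>> arm_command --series '[[0,[0,0,0],[0,0,0]],[0,[0,-1.5,0],[0,0,0]],[0,[0,-2,-1],[0,0,0]],[0,[0,-2,-5],[0,0,0]],[3,[0,-2,-7],[0,0,0]],[5,[0,2,-7],[0,0,8]],[5,[0,6,-7],[0,0,16]],[5,[0,10,-7],[0,0,24]]]'

```text
clock: 13.6
position: [0.5605, -0.01, 0.1263]
eef_rot: [0.0, 0.241, 0.971, 0.001]
force: [0.9, 0.3, -0.3]
gripper_width: 0.283
finger_force: 0.0
```

```bash
python3 - <<'E'
from h import *
plan((.565,.0685,.12,30),(.565,.0685,.073,30))
E
```

```text
t 13.6 pos [ 0.561 -0.01   0.126] tooly 62.15125696308783 F [ 0.93   0.33  -0.344] T [-0.009 -0.01  -0.036] q [-0.641  0.235  0.671  1.812 -0.161  1.148  1.168] w 0.28263802313485425
[3.27  7.15  0.634] [ 0.064 -0.022 32.151]
[3.27  7.144 5.334] [ 0.064 -0.022 32.151]
```

>>> arm_command --series '[[5,[1,2.2,0.3],[0,0,8]],[5,[2,4.4,0.6],[0,0,16]],[5,[3.3,7.2,0.6],[0,0,24]],[5,[3.3,7.2,0.6],[0,0,32]],[5,[3.3,7.2,0.6],[0,0,32]],[5,[3.3,7.2,0.6],[0,0,32]],[5,[3.3,7.2,0.6],[0,0,32]],[5,[3.3,7.2,0.6],[0,0,32]]]'

```text
clock: 14.4
position: [0.5646, 0.0665, 0.1195]
eef_rot: [0.0, 0.496, 0.868, 0.0]
force: [0.3, 0.4, -0.7]
gripper_width: 0.572
finger_force: 0.0
```

```bash
python3 - <<'E'
from h import *
plan((.565,.0685,.073,30))
S=r.snapshot("side");T=r.snapshot("top");W=r.snapshot("wrist")
t=cv2.resize(T["img"][140:252,200:390],None,fx=2.1,fy=2.1,interpolation=cv2.INTER_CUBIC)
w=cv2.resize(W["img"][:,:],(400,300))
sd=cv2.resize(S["img"][160:310,195:395],(400,300))
can=np.zeros((600,800,3),np.uint8);can[:t.shape[0],:t.shape[1]]=t;can[300:,:400]=w;can[300:,400:]=sd
cv2.imwrite("pics/all.png",can[:,:,::-1])
E
```

```text
t 14.4 pos [0.565 0.067 0.119] tooly 30.55785056023303 F [ 0.294  0.353 -0.668] T [-0.056 -0.013 -0.033] q [-0.802  0.269  0.714  1.802 -0.193  1.141  0.508] w 0.5724844240693737
[0.147 0.134 4.648] [ 0.01  -0.005  0.558]
```

View pics/all.png

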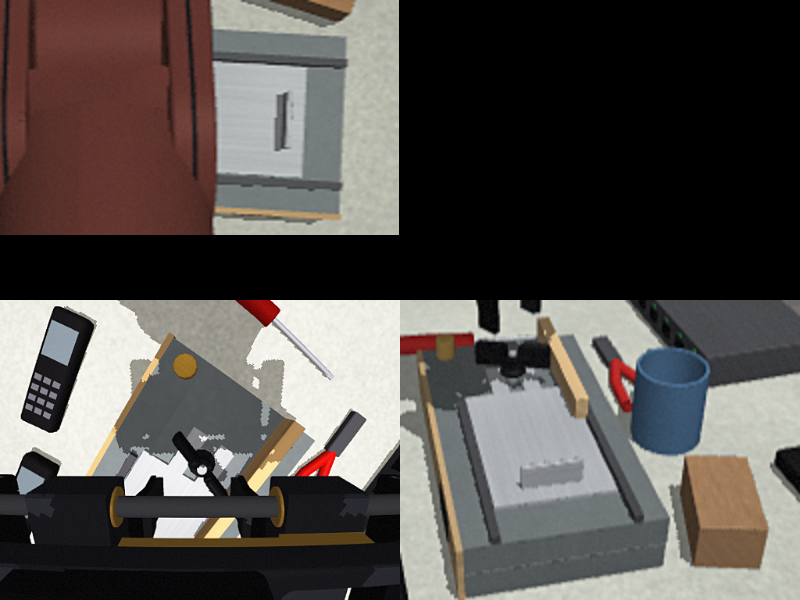

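```bash
python3 - <<'E'
from h import *
W=r.snapshot("wrist")
for z in(.095,.105): print(ray(W,203*1.28,167*1.28,z))
print(ray(W,177*1.28,135*1.28,.108),ray(W,226*1.28,199*1.28,.108))
g=cv2.cvtColor(W["img"],cv2.COLOR_RGB2GRAY)[195:235,235:285]
ys,xs=np.where(g>175);print(xs.mean()+235,ys.mean()+195,len(xs),xs.std(),ys.std())
E
```

```text
[0.567 0.072 0.095]
[0.565 0.075 0.105]
[0.531 0.088 0.108] [0.598 0.06  0.108]
257.2647058823529 216.97058823529412 476 16.84348657610844 12.297228306562708
```

>>> arm_command --series '[[5,[0.2,0.3,1.5],[0,0,0]],[5,[0.2,0.3,3.2],[0,0,0]],[5,[0.2,0.3,4.6],[0,0,0]],[5,[0.2,0.3,4.6],[0,0,6]],[5,[0.2,0.3,4.6],[0,0,14]],[5,[0.2,0.3,4.6],[0,0,22]],[5,[0.2,0.3,4.6],[0,0,30]],[5,[0.2,0.3,4.6],[0,0,38]]]'

```text
clock: 15.4
position: [0.566, 0.0712, 0.0723]
eef_rot: [-0.0, 0.753, 0.658, -0.0]
force: [0.9, 2.0, -1.6]
gripper_width: 0.574
finger_force: 1.1
```

```bash
python3 -c "
from h import *
plan((.566,.070,.073,-10))"
```

```text
t 15.4 pos [0.566 0.071 0.072] tooly -7.772019526214894 F [ 0.949  1.972 -1.576] T [ 0.35  -0.214  0.061] q [-0.884  0.362  0.825  1.847 -0.302  1.063 -0.078] w 0.5743868060352056
[-0.117  0.018 -0.07 ] [-0.027 -0.008  2.228]
```

>>> arm_command --series '[[5,[0,0,0],[0,0,8]],[5,[0,0,0],[0,0,16]],[5,[0,0,0],[0,0,24]],[5,[0,0,0],[0,0,32]],[5,[0,0,0],[0,0,40]],[5,[0,0,0],[0,0,48]],[5,[0,0,0],[0,0,56]],[5,[0,0,0],[0,0,64]]]'

```text
clock: 16.2
position: [0.5666, 0.0709, 0.0727]
eef_rot: [0.0, 0.987, 0.158, 0.0]
force: [2.7, 0.2, -0.5]
gripper_width: 0.573
finger_force: 1.0
```

>>> arm_command --series '[[5,[0,0,0],[0,0,8]],[5,[0,0,0],[0,0,16]],[5,[0,0,0],[0,0,24]],[5,[0,0,0],[0,0,32]],[5,[0,0,0],[0,0,40]],[5,[0,0,0],[0,0,48]],[5,[0,0,0],[0,0,56]],[5,[0,0,0],[0,0,62]]]'

```text
clock: 17.0
position: [0.5665, 0.07, 0.0726]
eef_rot: [0.001, 0.928, -0.373, 0.001]
force: [2.4, -1.4, -1.4]
gripper_width: 0.574
finger_force: 0.9
```

```bash
python3 -c "
from h import *
plan((.566,.070,.112,50))"
```

```text
t 17.0 pos [0.567 0.07  0.073] tooly -133.7889168091708 F [ 2.439 -1.439 -1.417] T [-0.274 -0.233  0.035] q [-1.17   0.633  1.306  1.856 -0.662  1.184 -1.974] w 0.5742729479270111
[-0.029  0.044 -3.94 ] [ -0.156  -0.071 176.211]
```

>>> arm_command --series '[[5,[0,0,0],[0,0,-4]],[5,[0,0,-2],[0,0,-5]],[5,[0,0,-3.5],[0,0,-8]],[5,[0,0,-3.5],[0,0,-16]],[5,[0,0,-3.5],[0,0,-24]],[5,[0,0,-3.5],[0,0,-32]],[5,[0,0,-3.5],[0,0,-40]],[5,[0,0,-3.5],[0,0,-48]]]'

```text
clock: 17.8
position: [0.566, 0.0705, 0.1075]
eef_rot: [0.0, 0.999, 0.042, -0.0]
force: [-0.2, 0.1, 0.6]
gripper_width: 0.573
finger_force: 0.0
```

>>> arm_command --series '[[5,[0,0,0],[0,0,-8.5]],[5,[0,0,0],[0,0,-17]],[5,[0,0,0],[0,0,-25.5]],[5,[0,0,0],[0,0,-34]],[5,[0,0,0],[0,0,-42.5]],[5,[0,0,0],[0,0,-51]],[5,[0,0,0],[0,0,-59.5]],[5,[0,0,0],[0,0,-68]]]'

```text
clock: 18.6
position: [0.5659, 0.0705, 0.1074]
eef_rot: [-0.0, 0.804, 0.594, -0.0]
force: [0.5, -0.3, -1.0]
gripper_width: 0.57
finger_force: 0.0
```

```bash
python3 -c "
from h import *
plan((.566,.070,.073,55))"
```

```text
t 18.6 pos [0.566 0.071 0.107] tooly -17.120867138311517 F [ 0.469 -0.318 -1.04 ] T [-0.068  0.105 -0.03 ] q [-0.931  0.326  0.878  1.815 -0.276  1.13  -0.258] w 0.5702206016993897
[-0.046  0.024  3.438] [ -0.043   0.013 -72.121]
```

>>> arm_command --series '[[5,[0,0,0],[0,0,-8.5]],[5,[0,0,0],[0,0,-17]],[5,[0,0,0],[0,0,-25.5]],[5,[0,0,0],[0,0,-34]],[5,[0,0,0],[0,0,-42.5]],[5,[0,0,0],[0,0,-51]],[5,[0,0,0],[0,0,-59.5]],[5,[0,0,0],[0,0,-68]]]'

```text
clock: 19.4
position: [0.5659, 0.0705, 0.1073]
eef_rot: [-0.0, 0.335, 0.942, -0.0]
force: [-0.2, 0.5, -0.1]
gripper_width: 0.572
finger_force: 0.0
```

>>> arm_command --series '[[5,[0,0,0],[0,0,-8.5]],[5,[0,0,1],[0,0,-8.5]],[5,[0,0,2.2],[0,0,-8.5]],[5,[0,0,3.4],[0,0,-8.5]],[5,[0,0,3.4],[0,0,-3]],[5,[0,0,3.4],[0,0,5]],[5,[0,0,3.4],[0,0,13]],[5,[0,0,3.4],[0,0,21]]]'

```text
clock: 20.2
position: [0.5654, 0.0702, 0.0727]
eef_rot: [-0.0, 0.507, 0.862, -0.001]
force: [-0.6, 0.5, -1.6]
gripper_width: 0.578
finger_force: 1.0
```

```bash
python3 -c "
from h import *
plan((.566,.070,.073,-110))"
```

```text
t 20.2 pos [0.565 0.07  0.073] tooly 29.034696150448106 F [-0.556  0.492 -1.611] T [-0.1    0.038  0.012] q [-0.803  0.334  0.72   1.844 -0.25   1.057  0.521] w 0.5777979065209969
[-0.043  0.04  -0.031] [ -0.034   0.134 139.035]
```

>>> arm_command --series '[[5,[0,0,0],[0,0,8.5]],[5,[0,0,0],[0,0,17]],[5,[0,0,0],[0,0,25.5]],[5,[0,0,0],[0,0,34]],[5,[0,0,0],[0,0,42.5]],[5,[0,0,0],[0,0,51]],[5,[0,0,0],[0,0,59.5]],[5,[0,0,0],[0,0,68]]]'

```text
clock: 21.0
position: [0.566, 0.0711, 0.0731]
eef_rot: [0.0, 0.902, 0.431, -0.0]
force: [1.2, 0.9, -1.4]
gripper_width: 0.579
finger_force: 1.0
```

>>> arm_command --series '[[5,[0,0,0],[0,0,8.5]],[5,[0,0,0],[0,0,17]],[5,[0,0,0],[0,0,25.5]],[5,[0,0,0],[0,0,34]],[5,[0,0,0],[0,0,42.5]],[5,[0,0,0],[0,0,51]],[5,[0,0,0],[0,0,59.5]],[5,[0,0,0],[0,0,68]]]'

```text
clock: 21.8
position: [0.5666, 0.0704, 0.0735]
eef_rot: [0.001, 0.989, -0.148, 0.001]
force: [1.4, 0.2, -0.6]
gripper_width: 0.576
finger_force: 0.9
```

```bash
python3 -c "
from h import *
plan((.566,.070,.108,75))"
```

```text
t 21.8 pos [0.567 0.07  0.074] tooly -106.9672974068953 F [ 1.441  0.156 -0.582] T [-0.147 -0.361  0.026] q [-1.144  0.571  1.239  1.855 -0.592  1.152 -1.562] w 0.5762174395791
[-0.037  0.054 -3.445] [ -0.138  -0.081 178.033]
```

>>> arm_command --series '[[5,[0,0,0],[0,0,-4]],[5,[0,0,-2],[0,0,-5]],[5,[0,0,-3.5],[0,0,-8]],[5,[0,0,-3.5],[0,0,-16]],[5,[0,0,-3.5],[0,0,-24]],[5,[0,0,-3.5],[0,0,-32]],[5,[0,0,-3.5],[0,0,-40]],[5,[0,0,-3.5],[0,0,-48]]]'

```text
clock: 22.6
position: [0.5658, 0.0705, 0.1082]
eef_rot: [0.0, 0.962, 0.273, -0.0]
force: [0.6, -0.2, -0.5]
gripper_width: 0.573
finger_force: 0.0
```

>>> arm_command --series '[[5,[0,0,0],[0,0,-8.5]],[5,[0,0,0],[0,0,-17]],[5,[0,0,0],[0,0,-25.5]],[5,[0,0,0],[0,0,-34]],[5,[0,0,0],[0,0,-42.5]],[5,[0,0,0],[0,0,-51]],[5,[0,0,0],[0,0,-59.5]],[5,[0,0,0],[0,0,-68]]]'

```text
clock: 23.4
position: [0.5657, 0.0705, 0.108]
eef_rot: [-0.0, 0.645, 0.765, -0.001]
force: [-0.4, 0.1, -0.6]
gripper_width: 0.576
finger_force: 0.0
```

>>> arm_command --series '[[5,[0,0,0],[0,0,-8.5]],[5,[0,0,0],[0,0,-17]],[5,[0,0,0],[0,0,-25.5]],[5,[0,0,0],[0,0,-34]],[5,[0,0,0],[0,0,-42.5]],[5,[0,0,0],[0,0,-51]],[5,[0,0,0],[0,0,-59.5]],[5,[0,0,0],[0,0,-68]]]'

```text
clock: 24.2
position: [0.5657, 0.0706, 0.1078]
eef_rot: [-0.001, 0.107, 0.994, -0.0]
force: [-0.0, 0.4, 0.4]
gripper_width: 0.573
finger_force: 0.0
```

```bash
python3 -c "
from h import *
plan((.566,.070,.072,90))"
```

```text
t 24.2 pos [0.566 0.071 0.108] tooly 77.72995199451947 F [-0.005  0.397  0.392] T [ 0.022 -0.01   0.019] q [-0.726  0.272  0.616  1.806 -0.173  1.119  1.305] w 0.573368577138127
[-0.049 -0.044  3.581] [ -0.04  -0.07 -12.27]
```

>>> arm_command --series '[[5,[0,0,0],[0,0,-8.5]],[5,[0,0,0.5],[0,0,-12.5]],[5,[0,0,2],[0,0,-12.5]],[5,[0,0,3.6],[0,0,-12.5]],[5,[0,0,3.6],[0,0,-7]],[5,[0,0,3.6],[0,0,1]],[5,[0,0,3.6],[0,0,9]],[5,[0,0,3.6],[0,0,17]]]'

```text
clock: 25.0
position: [0.5657, 0.0699, 0.0714]
eef_rot: [-0.0, 0.259, 0.966, -0.001]
force: [1.2, -1.0, -1.2]
gripper_width: 0.572
finger_force: 0.9
```

>>> arm_command --series '[[5,[0,0,0],[0,0,8.5]],[5,[0,0,0],[0,0,17]],[5,[0,0,0],[0,0,25.5]],[5,[0,0,0],[0,0,34]],[5,[0,0,0],[0,0,42.5]],[5,[0,0,0],[0,0,51]],[5,[0,0,0],[0,0,59.5]],[5,[0,0,0],[0,0,68]]]'

```text
clock: 25.8
position: [0.5657, 0.071, 0.0716]
eef_rot: [0.0, 0.755, 0.656, -0.0]
force: [1.3, 1.1, -1.1]
gripper_width: 0.575
finger_force: 1.2
```

>>> arm_command --series '[[5,[0,0,0],[0,0,8]],[5,[0,0,0],[0,0,16]],[5,[0,0,0],[0,0,24]],[5,[0,0,0],[0,0,32]],[5,[0,0,0],[0,0,38]],[5,[0,0,0],[0,0,42]],[5,[0,0,0],[0,0,46]],[5,[0,0,0],[0,0,50]]]'

```text
clock: 26.6
position: [0.5662, 0.0708, 0.0719]
eef_rot: [0.001, 0.961, 0.277, 0.0]
force: [1.6, 1.2, -0.0]
gripper_width: 0.573
finger_force: 0.9
```

```bash
python3 -c "
from h import *
plan((.566,.070,.072,-64))"
```

```text
t 26.6 pos [0.566 0.071 0.072] tooly -57.87116189183074 F [ 1.561  1.161 -0.039] T [ 0.222 -0.285  0.027] q [-1.071  0.478  1.101  1.854 -0.475  1.105 -0.803] w 0.57278103424595
[-0.056  0.058 -0.008] [0.065 0.008 6.129]
```

Now slowly through the angle where the stop may be.

>>> arm_command --series '[[5,[0,0,0],[0,0,2]],[5,[0,0,0],[0,0,4]],[5,[0,0,0],[0,0,6]],[5,[0,0,0],[0,0,8]],[5,[0,0,0],[0,0,10]],[5,[0,0,0],[0,0,12]],[5,[0,0,0],[0,0,14]],[5,[0,0,0],[0,0,16]]]'

```text
clock: 27.4
position: [0.5662, 0.0704, 0.0733]
eef_rot: [0.0, 0.99, 0.142, 0.0]
force: [1.7, 0.2, -1.1]
gripper_width: 0.573
finger_force: 0.9
```

```bash
python3 -c "
from h import *
plan((.566,.070,.072,-110))"
```

```text
t 27.4 pos [0.566 0.07  0.073] tooly -73.65291897377551 F [ 1.734  0.208 -1.121] T [-0.019 -0.305  0.036] q [-1.107  0.516  1.166  1.854 -0.527  1.126 -1.034] w 0.5731780518504642
[-0.03   0.037  0.129] [ 0.002 -0.006 36.347]
```

>>> arm_command --series '[[5,[0,0,0],[0,0,3]],[5,[0,0,0],[0,0,6]],[5,[0,0,0],[0,0,9]],[5,[0,0,0],[0,0,12]],[5,[0,0,0],[0,0,15]],[5,[0,0,0],[0,0,18]],[5,[0,0,0],[0,0,21]],[5,[0,0,0],[0,0,24]]]'

```text
clock: 28.2
position: [0.5663, 0.0705, 0.0734]
eef_rot: [0.0, 0.998, -0.067, 0.0]
force: [2.0, 0.0, -0.9]
gripper_width: 0.576
finger_force: 0.9
```

>>> arm_command --series '[[5,[0,0,0],[0,0,-4]],[5,[0,0,-2],[0,0,-5]],[5,[0,0,-3.5],[0,0,-8]],[5,[0,0,-3.5],[0,0,-16]],[5,[0,0,-3.5],[0,0,-24]],[5,[0,0,-3.5],[0,0,-32]],[5,[0,0,-3.5],[0,0,-40]],[5,[0,0,-3.5],[0,0,-48]]]'

```text
clock: 29.0
position: [0.5657, 0.0704, 0.1082]
eef_rot: [-0.0, 0.937, 0.348, -0.0]
force: [-0.1, -0.4, -0.0]
gripper_width: 0.574
finger_force: 0.0
```

>>> arm_command --series '[[5,[0,0,0],[0,0,-8.5]],[5,[0,0,0],[0,0,-17]],[5,[0,0,0],[0,0,-25.5]],[5,[0,0,0],[0,0,-34]],[5,[0,0,0],[0,0,-42.5]],[5,[0,0,0],[0,0,-51]],[5,[0,0,0],[0,0,-59.5]],[5,[0,0,0],[0,0,-68]]]'

```text
clock: 29.8
position: [0.5656, 0.0703, 0.1081]
eef_rot: [-0.0, 0.582, 0.813, -0.0]
force: [0.8, 0.6, 0.2]
gripper_width: 0.571
finger_force: 0.0
```

>>> arm_command --series '[[5,[0,0,0],[0,0,-8.5]],[5,[0,0,0],[0,0,-17]],[5,[0,0,0],[0,0,-25.5]],[5,[0,0,0],[0,0,-34]],[5,[0,0,0],[0,0,-42.5]],[5,[0,0,0],[0,0,-51]],[5,[0,0,0],[0,0,-59.5]],[5,[0,0,0],[0,0,-68]]]'

```text
clock: 30.6
position: [0.5656, 0.0702, 0.1081]
eef_rot: [-0.001, 0.028, 1.0, -0.0]
force: [0.1, 0.3, 0.0]
gripper_width: 0.572
finger_force: 0.0
```

```bash
python3 -c "
from h import *
plan((.566,.070,.071,99))"
```

```text
t 30.6 pos [0.566 0.07  0.108] tooly 86.76660780305944 F [0.126 0.285 0.047] T [-0.029 -0.051  0.026] q [-0.736  0.274  0.63   1.807 -0.178  1.119  1.468] w 0.571612985334376
[-0.042 -0.015  3.706] [ -0.015  -0.071 -12.233]
```

>>> arm_command --series '[[5,[0,0,0],[0,0,-8.5]],[5,[0,0,0.5],[0,0,-13]],[5,[0,0,2],[0,0,-13]],[5,[0,0,3.7],[0,0,-13]],[5,[0,0,3.7],[0,0,-7]],[5,[0,0,3.7],[0,0,1]],[5,[0,0,3.7],[0,0,9]],[5,[0,0,3.7],[0,0,17]]]'

```text
clock: 31.4
position: [0.5658, 0.0699, 0.0701]
eef_rot: [-0.0, 0.183, 0.983, -0.001]
force: [2.1, -1.5, -0.7]
gripper_width: 0.579
finger_force: 0.9
```

>>> arm_command --series '[[5,[0,0,0],[0,0,8.5]],[5,[0,0,0],[0,0,17]],[5,[0,0,0],[0,0,25.5]],[5,[0,0,0],[0,0,34]],[5,[0,0,0],[0,0,42.5]],[5,[0,0,0],[0,0,51]],[5,[0,0,0],[0,0,59.5]],[5,[0,0,0],[0,0,68]]]'

```text
clock: 32.2
position: [0.5657, 0.0709, 0.0703]
eef_rot: [-0.0, 0.701, 0.713, -0.0]
force: [2.0, 3.2, -1.3]
gripper_width: 0.574
finger_force: 1.2
```

>>> arm_command --series '[[5,[0,0,0],[0,0,8]],[5,[0,0,0],[0,0,16]],[5,[0,0,0],[0,0,24]],[5,[0,0,0],[0,0,32]],[5,[0,0,0],[0,0,38]],[5,[0,0,0],[0,0,42]],[5,[0,0,0],[0,0,46]],[5,[0,0,0],[0,0,50]]]'

```text
clock: 33.0
position: [0.566, 0.0709, 0.0705]
eef_rot: [0.0, 0.936, 0.351, -0.0]
force: [1.1, 0.8, -0.4]
gripper_width: 0.576
finger_force: 0.9
```

```bash
python3 -c "
from h import *
plan((.566,.070,.071,-64))"
```

```text
t 33.0 pos [0.566 0.071 0.07 ] tooly -48.85161255040408 F [ 1.12   0.767 -0.409] T [ 0.232 -0.239 -0.002] q [-1.081  0.492  1.12   1.856 -0.494  1.109 -0.63 ] w 0.5764569912751016
[-0.058  0.065 -0.05 ] [ 0.013  0.009 15.148]
```

>>> arm_command --series '[[5,[0,0,0],[0,0,2]],[5,[0,0,0],[0,0,4]],[5,[0,0,0],[0,0,6]],[5,[0,0,0],[0,0,8]],[5,[0,0,0],[0,0,10]],[5,[0,0,0],[0,0,12]],[5,[0,0,0],[0,0,14]],[5,[0,0,0],[0,0,16]]]'

```text
clock: 33.8
position: [0.567, 0.0707, 0.0715]
eef_rot: [0.0, 0.976, 0.22, 0.001]
force: [5.8, 2.1, -4.2]
gripper_width: 0.573
finger_force: 3.5
```

```bash
python3 -c "
from h import *
plan((.566,.070,.071,-64))"
```

```text
t 33.8 pos [0.567 0.071 0.072] tooly -64.63321674718665 F [ 5.774  2.079 -4.15 ] T [ 0.377 -1.428  0.164] q [-1.115  0.533  1.184  1.856 -0.548  1.129 -0.86 ] w 0.573141682552441
[-0.121  0.018  0.05 ] [ 0.041 -0.094 -0.633]
```

>>> arm_command --series '[[5,[0,0,0],[0,0,1]],[5,[0,0,0],[0,0,2]],[5,[0,0,0],[0,0,3]],[5,[0,0,0],[0,0,4]],[5,[0,0,0],[0,0,5]],[5,[0,0,0],[0,0,5]],[5,[0,0,0],[0,0,5]],[5,[0,0,0],[0,0,5]]]'

```text
clock: 34.6
position: [0.5675, 0.0708, 0.0715]
eef_rot: [0.001, 0.984, 0.178, 0.001]
force: [8.3, 0.2, -5.8]
gripper_width: 0.573
finger_force: 20.2
```

```bash
python3 -c "
from h import *
plan((.566,.070,.071,-64))"
```

```text
t 34.6 pos [0.568 0.071 0.072] tooly -69.43951133571942 F [ 8.324  0.209 -5.816] T [ 0.203 -1.643  1.117] q [-1.125  0.548  1.203  1.855 -0.565  1.135 -0.931] w 0.5733192109464217
[-0.172  0.023  0.053] [ 0.098 -0.126 -5.439]
```

>>> arm_command --series '[[5,[0,0,0],[0,0,-5]],[5,[0,0,0],[0,0,-12]],[5,[0,0,-1],[0,0,-15]],[5,[0,0,-4],[0,0,-15]],[5,[0,0,-8],[0,0,-15]],[5,[0,0,-12],[0,0,-15]],[5,[0,0,-12],[0,0,-15]],[5,[0,0,-12],[0,0,-15]]]'

```text
clock: 35.4
position: [0.5661, 0.0705, 0.1917]
eef_rot: [-0.0, 0.953, 0.305, 0.0]
force: [-1.5, -0.6, -1.0]
gripper_width: 0.573
finger_force: 0.0
```

```bash
python3 - <<'E'
from h import *
plan()
S=r.snapshot("side");T=r.snapshot("top")
c=np.array([.5605,-.006]);hub=np.array([.5655,.0695]);u=np.array([.06,.998])
X=[[*(hub+k*u),.09] for k in(-.036,-.02,.02,.036)]; print("wing dark?")
for p in proj(S,X).round().astype(int): print(p,S["img"][p[1],p[0]])
# dark blob of screw in the side picture
x0,y0=225,168; g=S["img"][y0:y0+35,x0:x0+50].max(2); print("\n".join("".join("#" if v<45 else "." for v in row) for row in g))
E
```

```text
t 35.4 pos [0.566 0.07  0.192] tooly -54.54181688751823 F [-1.47  -0.62  -0.953] T [-0.15   0.086 -0.018] q [-1.21   0.384  1.279  1.721 -0.38   1.322 -0.807] w 0.5726744096340575
wing dark?
[253 197] [15 18 18]
[251 193] [13 12 12]
[248 183] [ 7  8 14]
[246 180] [31 33 35]
..................................................
..................................................
..................................................
..................................................
..................................................
..................................................
..................................................
..................................................
.......................#..........................
......................###.........................
......................###.........................
......................####........................
.....................#####........................
.....................######.......................
.....................######.......................
.....................######.......................
.........
[... 259 characters left out ...]
.........##.#####....................
......................##.######...................
......................#########...................
......................#########...................
......................##########..................
......................##########..................
.....................###########..................
....................#############.................
....................#############.................
....................#############.................
....................#############.................
.....................###########..................
........................########..................
...........................#####...............#..
```

```bash
python3 -c "
from bench import r
print(r.job_done())"
```

```text
the job is handed in; nothing more can be done
None
```

The cover was pushed fully shut by its lip, then the wing screw was turned clockwise in four strokes to its hard stop (about 1.1 N m, wings along the housing's y). I handed the job in at about 35 s with the arm lifted clear; the fingertips turned out to end about 30 mm higher than `r.tip_reach` says.

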